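# Screw down the battery cover of the kitchen scale

## Task

The battery cover of the upturned kitchen scale is held by one brass slotted screw that still stands proud: take the red screwdriver from its wooden stand, set its blade into the slot and turn the screw clockwise until it is fully home, pressing down at some 10 to 15 N all the while so that the blade does not ride out, and never over 20 N. Then put the screwdriver back upright in its stand, and leave the things around as they stand.

Things in the scene. Friction and masses are not known exactly. Their poses are not given: they have to be found in the camera images.
- screwdriver: flat-blade screwdriver, 0.13 kg, upright in the stand. Red square handle 28 x 28 mm, 66 mm long, flats facing +-x and +-y. Origin: centre of the handle's flat underside; z up through the handle, x along the blade's width. Below: a 14 mm round chuck, 16 mm long, and a bit held fast in it; its tip is somewhere from 40 to 56 mm below the origin (varies, not measured). Blade 14 mm wide, 2.4 mm thick
- screw: brass screw, axis vertical, captive in the battery cover; head 24 mm wide. Origin: centre of the slot's floor; x along the slot, z up. The slot is 4 mm deep, open at both ends, 3 mm wide at its floor; its slippery walls slope out (30 degrees) to 7.6 mm at the top, so a blade turned with less than about 8 N of downward push rides out
- screw_turn (a joint): turning angle of the screw in rad, growing clockwise seen from above; starts between 0.1 and 0.5, fully home against its stop at 1.6. The screw sinks 2 mm per rad and needs about 0.12 N m. It lies in a round grey collar, 26 mm inner and 34 mm outer diameter, whose top is level with the head's top once it is home
- scale: white kitchen scale lying upside down on its round steel pan, which is fixed. Origin: under the pan's centre on the worktop, z up. Its body is 120 mm (x) by 170 mm (y), its back face 44 mm above the worktop with four 4 mm rubber feet; the screw is in the grey battery cover, 12 mm to -y of the middle. The body sits on a springy load cell and gives way when pressed
- scale_body (a joint): how far the scale's body is lifted on its load cell, in m: 0 at rest, negative when pressed down, by 1 mm for each 8 N or so (-0.0006 at 6 N, -0.00235 at 20 N; it bottoms at -0.004)
- stand: wooden tool stand, 60 x 60 x 66 mm, 64 mm over its rubber foot, fixed to the worktop. Origin: under its centre on the worktop, z up
- stand_mouth (a point): centre of the stand's 20 x 20 mm square hole, at the top face (66 mm above the worktop); the hole is 62 mm deep, with 2 mm chamfers. With the screwdriver home in it the handle's underside rests on this face
- mug_plain: bystander: cream mug with yellow stripes, 86 x 116 x 101 mm, at the back; origin under its middle
- salt_shaker: bystander: glass salt shaker, 44 mm wide, 90 mm tall, at the back; origin under its middle
- honey_jar: bystander: jar with red lid, 60 mm wide, 86 mm tall, at the back; origin under its middle

How it is judged:
On the way, in this order (a step that is already met when the one before it is completed fails the run):
1. the blade stands over the slot, in line with it, and is pressed against the screw (horizontal distance between screwdriver and screw below 0.01 m and angle between the x axis of screwdriver and the x axis of screw, either way round below 0.5 rad and contact force between screwdriver and screw above 4 N), for 0.1 s.
2. the screw has been driven home with the blade in line with the slot and still pressed down (over 6 N) (all of step 1 and value of joint screw_turn above 1.5 rad and value of joint scale_body below -0.0006 m), for 0.1 s.
At the end, for the whole second after the job is handed in: the screw is home (turned past 1.5 rad of 1.6), and the screwdriver stands released, still and upright (within 0.1 rad) in the stand's hole, its handle down on the stand to within 4 mm (value of joint screw_turn above 1.5 rad and horizontal distance between screwdriver and stand_mouth below 0.01 m and z of screwdriver in the frame of stand between 0.062 and 0.07 m and angle between screwdriver's own z axis and vertical below 0.1 rad and linear speed of screwdriver below 0.02 m/s); the robot touches nothing.
It fails at once if the scale or its screw is pressed down with over 20 N (value of joint scale_body below -0.00235 m).
It fails at once if the screw is turned with the fingers instead of the screwdriver (contact force between the fingers and screw above 1 N).
It fails at once if the mug, the salt shaker or the honey jar is pushed from its place (over 30 mm) (distance of any of mug_plain, salt_shaker, honey_jar from where it was at the start of the episode above 0.03 m).
It also fails if it takes over 67 s, if anything falls off the work surface, if the arm or the gripper's body presses on something with over 40 N, if the wrist force passes 120 N, or if a joint passes its speed limit or range.

## Robot

A 6-joint arm with a two-finger parallel gripper is mounted at the origin on a cart in front of the work surface, level with it; the furniture and walls round the work are solid. World frame = base frame: x ahead of the robot, y to its left, z up, the work surface at z = 0. Lengths are in m, angles in rad, forces in N, time in s.
With the tool pointing down it reaches from about 0.35 to 0.95 m from the base axis. Payload 17.4 kg.
Tool frame: the origin (TCP) lies midway between the tips of the shut fingers; the grasp point (between the pads) lies 19 mm behind it; z points along the fingers, y is the line along which they close (so a half turn about z gives the same grasp; the last joint's range is limited). The gripper opens to 93 mm and grips with 3 to 60 N. Pads are 15 mm wide; open, the fingers measure 128 mm over their backs; the gripper's body (75 mm by 188 mm) begins 65 mm behind the grasp point.
Start: joints at [1.148, 0.116, 1.442, -0, 1.584, -0.038], TCP at [0.253, 0.626, 0.219] pointing down, gripper open.
Joint ranges: [-2.83, 2.83], [-0.83, 2.19], [0.07, 2.5], [-1.14, 4.28], [0.01, 3], [-2.97, 2.97]. Speed limits (rad/s): [1.89, 1.89, 2.22, 3.14, 3.14, 3.14].

## Interface

Orientations are given as [roll, pitch, yaw] about the fixed x, y, z axes, in that order (R = Rz(yaw) Ry(pitch) Rx(roll)).
In Python, from rig import reach, line_to, move_j, gripper_to, sleep, ik, grab_frame, Unreachable, sign_off, get_time_s, get_q, get_qd, get_joint_torque, get_ee_pos, get_tool_rot, get_contact_force, get_moment, get_gripper_width, get_finger_force gives the robot as it stands. Calls block until the motion is done:
- reach(position, orientation): joint-space move of the TCP to a pose.
- line_to(position, vel=0.15, rot=None, threshold=None): straight line of the TCP; rot=None keeps the orientation; vel is the mean speed in m/s. With threshold (N) it stops when the force on the tool has changed by that much, and returns True; else False.
- move_j(angles): joint-space move.
- gripper_to(opening): opening from 0.0 (shut) to 1.0 (fully open); the grip force is fixed at half the most; returns when the fingers have stopped.
- sleep(seconds).
- ik(position, orientation): joint angles nearest the present ones, or None.
- grab_frame(name): name is "scene" or "top" or "wrist"; returns a dict with "pixels" (420x560x3 uint8, blue, green, red), "K" (3x3 intrinsics, pixels), "k1" (the pictures are not rectified: a ray, as slopes to the right and down, at radius r is drawn at 1 + k1 r^2 times it, then the intrinsics apply), "eye" and "orientation" of the camera in the world; the wrist camera has in their place "mount" (4x4, takes a point from camera to tool coordinates, whose origin is the TCP and whose axes are the flange's). Camera axes: x right, y down, z forward; pixel columns grow to the right and rows downward; lengths in m; the calibration is good to about 2 mm. A picture is of the moment at which its call begins: read the wrist's pose just before it. There is no depth.
A pose or a line that the arm cannot do raises Unreachable and nothing moves.
- sign_off(): hands the job in; it is judged then, once.
Readings, each from a call of its own:
- get_time_s(): time.
- get_q(): joint angles.
- get_qd(): joint speeds.
- get_joint_torque(): joint torques, N m.
- get_ee_pos(): TCP position.
- get_tool_rot(): TCP orientation.
- get_contact_force(): force on the tool from outside, world axes, zero at the start.
- get_moment(): the same for the moment, N m.
- get_gripper_width(): opening from 0.0 (shut) to 1.0 (fully open).
- get_finger_force(): force on a finger pad.
Only numpy, scipy, OpenCV 4.12 (cv2) and the standard library are available. Lean on these libraries where they do the work, as an engineer would, in place of code of your own. Each camera call takes 0.05 s, during which the arm holds its last target. There are 200 camera calls.

## Working session

There is one attempt and no reset: what is moved stays moved. The work goes in short steps, each a Python script; the robot and the scene stay as the last script left them, time stands still between calls to the robot, and variables do not carry over. Pictures are saved under pics/ and viewed, at most 11 in all, crops included, and the job is handed in when it is done.

```bash
mkdir -p pics; ls; python3 - <<'E'
from rig import *
import cv2,numpy as np
for n in("scene","top"):
    f=grab_frame(n); cv2.imwrite(f"pics/{n}0.png",f["pixels"]); print(n,f["K"],f["k1"],f["eye"],f["orientation"])
f=grab_frame("wrist");print(f["mount"],f["K"],f["k1"]); print(get_time_s(),get_ee_pos(),get_tool_rot())
E
```

```text
pics
scene [[386.30968969   0.         278.34765183]
 [  0.         386.30968969 210.82416374]
 [  0.           0.           1.        ]] -0.057815358288856936 [0.15421148 0.41741453 0.58623856] [-2.22178142 -0.01718219 -2.38462801]
top [[432.0650358    0.         285.31938526]
 [  0.         432.0650358  213.84626596]
 [  0.           0.           1.        ]] -0.06925084039547588 [ 0.56964143 -0.10149041  0.91626127] [-3.09934519 -0.01078281 -1.58555296]
[[ 5.18397799e-04 -9.67356080e-01 -2.53420491e-01  7.03302961e-02]
 [ 9.99999647e-01  3.34089923e-04  7.70315366e-04  8.26181819e-04]
 [-6.60504020e-04 -2.53420801e-01  9.67355912e-01 -1.66933662e-01]
 [ 0.00000000e+00  0.00000000e+00  0.00000000e+00  1.00000000e+00]] [[317.88725918   0.         281.27714008]
 [  0.         317.88725918 212.41353644]
 [  0.           0.           1.        ]] -0.07660112105192482
0.15 [0.25333383 0.62549416 0.21809674] [-3.14070834e+00 -1.57201406e-05  2.75677697e+00]
```

View pics/scene0.png

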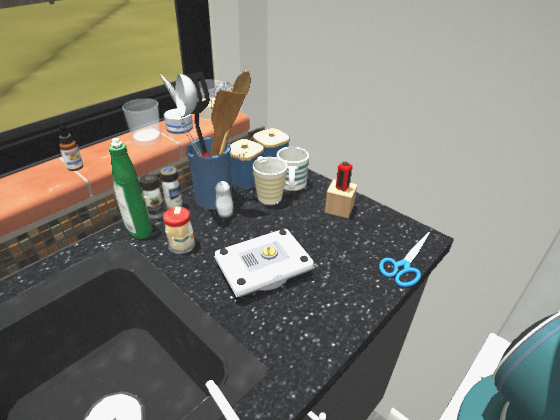

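View pics/top0.png

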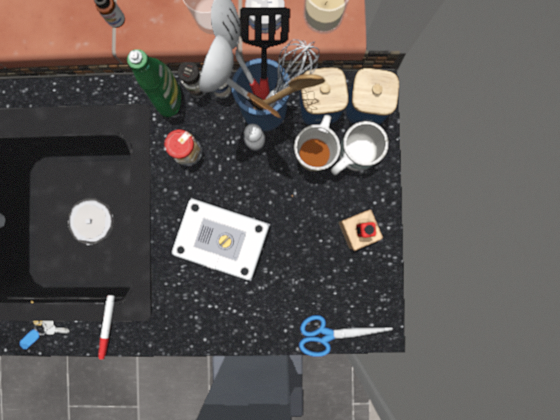

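The scene view shows the scale at (265,262) with its brass screw at (269,252), and the stand with the red screwdriver at (342,190). In the top view the screw is at (226,241), the handle at (367,229), the salt shaker at (254,137), the mug at (317,147) and the honey jar at (182,147).

```bash
cat > h.py <<'E'
from rig import *
import cv2, numpy as np
from scipy.spatial.transform import Rotation as R
def cam(n):
    if n=="wrist":
        p=np.array(get_ee_pos());Rt=R.from_euler("xyz",get_tool_rot()).as_matrix()
        f=grab_frame(n);M=np.array(f["mount"]);f["R"]=Rt@M[:3,:3];f["e"]=p+Rt@M[:3,3]
    else:
        f=grab_frame(n);f["e"]=np.array(f["eye"]);f["R"]=R.from_euler("xyz",f["orientation"]).as_matrix()
    return f
def rays(f,uv):
    uv=np.asarray(uv,float).reshape(-1,1,2)
    n=cv2.undistortPoints(uv,f["K"],np.array([f["k1"],0,0,0.])).reshape(-1,2)
    return np.c_[n,np.ones(len(n))]@f["R"].T
def onplane(f,uv,z):
    d=rays(f,uv);return f["e"]+d*((z-f["e"][2])/d[:,2])[:,None]
def meet(f,uv,g,uw):
    A=[];b=[]
    for c,u in((f,uv),(g,uw)):
        d=rays(c,[u])[0];d/=np.linalg.norm(d);P=np.eye(3)-np.outer(d,d);A.append(P);b.append(P@c["e"])
    A=np.vstack(A);b=np.hstack(b);x,r,*_=np.linalg.lstsq(A,b,rcond=None);return x,r**.5
def blobs(f,lo,hi,amin=20,roi=None):
    m=cv2.inRange(cv2.cvtColor(f["pixels"],cv2.COLOR_BGR2HSV),np.array(lo),np.array(hi))
    if roi:
        k=np.zeros_like(m);x0,y0,x1,y1=roi;k[y0:y1,x0:x1]=255;m&=k
    c,_=cv2.findContours(m,cv2.RETR_EXTERNAL,cv2.CHAIN_APPROX_NONE)
    return sorted([a for a in c if cv2.contourArea(a)>=amin],key=cv2.contourArea,reverse=True)
def save(f,name,roi=None,k=1):
    p=f["pixels"]
    if roi:p=p[roi[1]:roi[3],roi[0]:roi[2]]
    cv2.imwrite("pics/"+name,cv2.resize(p,None,fx=k,fy=k,interpolation=cv2.INTER_CUBIC))
E
python3 - <<'E'
from h import *
f=cam("top");g=cam("scene")
b=blobs(f,(15,100,110),(32,255,255),10,(205,225,245,255))
c=blobs(g,(15,100,110),(32,255,255),10,(250,240,290,265))
for x in b[:2]+c[:2]:print("brass",cv2.minAreaRect(x))
print("screw",onplane(f,[cv2.minAreaRect(b[0])[0]],.048),meet(f,cv2.minAreaRect(b[0])[0],g,cv2.minAreaRect(c[0])[0]))
b=blobs(f,(8,60,110),(25,200,255),50,(330,200,395,260))
for x in b[:2]:
    r=cv2.minAreaRect(x);P=onplane(f,cv2.boxPoints(r),.066);print("stand",r,P[:,:2].round(4).tolist(),P.mean(0))
b=blobs(f,(0,120,60),(8,255,255),20,(330,200,395,260))
for x in b[:2]:
    r=cv2.minAreaRect(x);print("handle",r,onplane(f,[r[0]],.132))
E
```

```text
brass ((227.25001525878906, 243.25001525878906), (3.5355336666107178, 8.485280990600586), 45.0)
brass ((222.00003051757812, 238.50003051757812), (3.535533905029297, 9.192388534545898), 45.0)
brass ((265.0, 251.5), (7.0, 4.0), 90.0)
brass ((272.0, 251.5), (7.0, 4.0), 90.0)
screw [[0.54884209 0.00595688 0.048     ]] (array([0.55381112, 0.01049388, 0.04764002]), array([0.00946271]))
stand ((361.8846435546875, 229.423095703125), (32.69231033325195, 32.846160888671875), 67.38013458251953) [[0.5905, -0.2198], [0.6146, -0.2806], [0.5545, -0.3043], [0.5306, -0.2435]] [ 0.57253397 -0.26202235  0.066     ]
handle ((366.0, 229.5), (15.0, 18.0), 90.0) [[ 0.5720162  -0.25703563  0.132     ]]
```

```bash
python3 - <<'E'
from h import *
reach([.555,.01,.11],[np.pi,0,np.pi/2]); sleep(.2)
f=cam("wrist");save(f,"w_screw.png")
np.save("fs.npy",f,allow_pickle=True)
reach([.5725,-.262,.19],[np.pi,0,np.radians(111.6)]); sleep(.2)
f=cam("wrist");save(f,"w_stand.png")
np.save("fd.npy",f,allow_pickle=True);print(get_time_s(),get_q())
E
```

```text
4.3167 [-4.68380094e-01  2.64899084e-02  1.58229127e+00  2.58640633e-05
  1.53299305e+00 -8.46314317e-01]
```

View pics/w_screw.png

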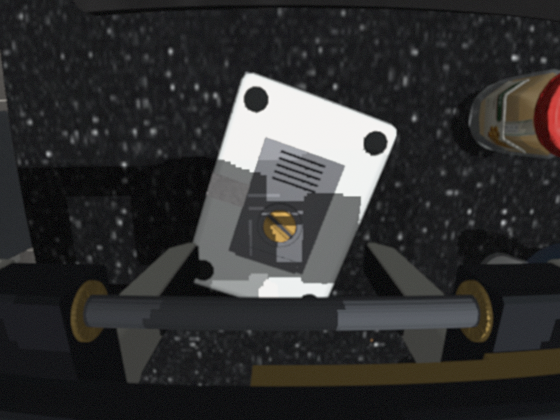

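View pics/w_stand.png

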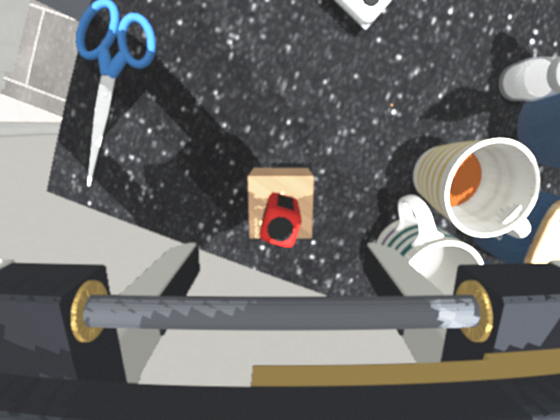

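The wrist view shows the brass head at (281,226), its slot running from upper left to lower right. The stand's top is at about (281,205), with the red handle's top at about (283,230), turned slightly against the stand.

```bash
python3 - <<'E'
from h import *
f=np.load("fs.npy",allow_pickle=True).item();g=np.load("fd.npy",allow_pickle=True).item()
a=cv2.resize(f["pixels"][196:256,246:316],None,fx=5.6,fy=5.6,interpolation=cv2.INTER_CUBIC)
b=cv2.resize(g["pixels"][160:260,240:325],None,fx=4.6,fy=4.6,interpolation=cv2.INTER_CUBIC)
H=max(a.shape[0],b.shape[0]);c=np.zeros((H,a.shape[1]+b.shape[1],3),np.uint8);c[:a.shape[0],:a.shape[1]]=a;c[:b.shape[0],a.shape[1]:]=b
cv2.imwrite("pics/z.png",c)
m=blobs(f,(10,90,60),(32,255,255),15,(255,200,305,255))
print([cv2.minAreaRect(x) for x in m[:3]])
q=np.vstack(m[:2]);e=cv2.minEnclosingCircle(q);print(e,onplane(f,[e[0]],.05))
u=[]
# slot: dark pixels inside head
hs=cv2.cvtColor(f["pixels"],cv2.COLOR_BGR2HSV);mm=cv2.inRange(hs,np.array((10,90,60)),np.array((32,255,255)))
k=np.zeros_like(mm);cv2.circle(k,tuple(int(round(v)) for v in e[0]),int(e[1]-3),255,-1)
k&=~mm;ys,xs=np.nonzero(k);P=onplane(f,np.c_[xs,ys],.05)[:,:2];C=np.cov(P.T);w,V=np.linalg.eigh(C);print(len(xs),P.mean(0),w**.5,V[:,1],np.degrees(np.arctan2(*V[::-1,1]))%180)
# two halves: join of centroids is perpendicular to slot
cs=[onplane(f,[cv2.minAreaRect(x)[0]],.05)[0,:2] for x in m[:2]]
if len(cs)>1: d=cs[1]-cs[0];print("slot by halves",(np.degrees(np.arctan2(d[1],d[0]))+90)%180,np.mean(cs,0))
r=blobs(g,(0,150,40),(6,255,255),20,(250,180,310,260))[0]
print(cv2.minAreaRect(r),onplane(g,[cv2.minAreaRect(r)[0]],.132))
w=blobs(g,(6,40,90),(25,220,255),50,(235,150,325,260))[0];print(cv2.minAreaRect(w))
E
```

```text
[((273.086181640625, 231.96551513671875), (30.477693557739258, 14.616005897521973), 41.633541107177734), ((285.2956848144531, 219.03089904785156), (30.48622703552246, 13.847489356994629), 43.53120040893555)]
((279.1127014160156, 225.8939971923828), 16.409425735473633) [[0.55357932 0.01162795 0.05      ]]
94 [0.55336189 0.01247281] [0.00081661 0.00567411] [-0.71549838  0.6986144 ] 135.6840577490259
slot by halves 137.93487869303914 [0.55361251 0.01190821]
((281.7323913574219, 220.62863159179688), (37.16783905029297, 49.92213439941406), 14.931416511535645) [[ 0.57132099 -0.25524159  0.132     ]]
((280.5, 202.5), (71.0, 67.0), 90.0)
```

View pics/z.png

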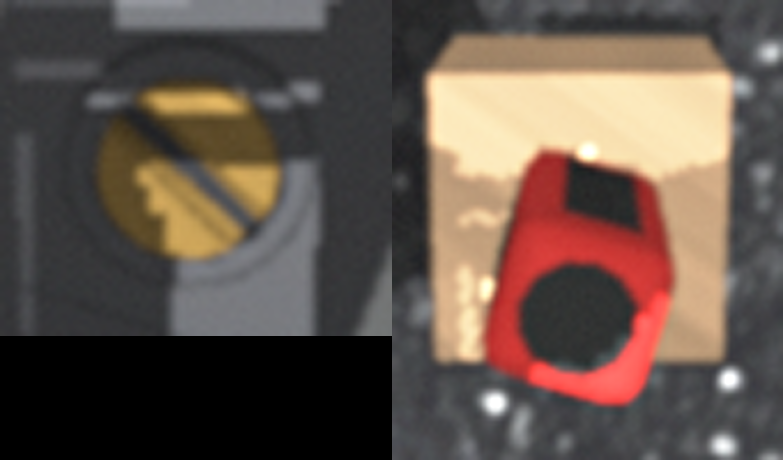

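The zoom shows the slot running at about 41° down-right, with the head centre at about (280,226). The handle is turned about 14° against the stand, its top circle at about (280,228). One side has a dark panel, but the blade axis still has to be seen after lifting.

```bash
python3 - <<'E'
from h import *
g=np.load("fd.npy",allow_pickle=True).item()
z=lambda x,y:(240+(x-392)/4.6,160+y/4.6)
print("stand",onplane(g,[z(425,72),z(733,72),z(725,360),z(435,360)],.066).round(4))
C=onplane(g,[z(577,315)],.132)[0];print("handle",C)
E2=onplane(g,[z(495,372),z(630,405)],.132);d=E2[1]-E2[0];y1=np.degrees(np.arctan2(d[1],d[0]));print("yaw",y1)
E3=onplane(g,[z(490,360),z(540,155)],.132);
yaw=np.radians(y1+90)
p=get_ee_pos()
reach([C[0],C[1],.16],[np.pi,0,yaw]); 
hit=line_to([C[0],C[1],.087],vel=.08,threshold=6);print("hit",hit,get_ee_pos())
if not hit:
    gripper_to(0.0);print("w",get_gripper_width(),get_finger_force(),get_contact_force())
    np.save("grasp.npy",np.r_[get_ee_pos(),get_tool_rot()]);print(get_ee_pos(),get_tool_rot(),get_time_s())
E
```

```text
stand [[ 0.533  -0.2447  0.066 ]
 [ 0.5902 -0.222   0.066 ]
 [ 0.6126 -0.2785  0.066 ]
 [ 0.5559 -0.301   0.066 ]]
handle [ 0.57251699 -0.26127924  0.132     ]
yaw 7.12144628924047
hit False [ 0.57279988 -0.26141905  0.08763367]
w 0.30120466899504583 29.633737206459045 [-0.42934829 -0.40824646 -0.10552962]
[ 0.57250868 -0.26128058  0.08699765] [-3.14156677e+00  1.86697548e-05  1.69509381e+00] 6.7583
```

```bash
python3 - <<'E'
from h import *
G=np.load("grasp.npy")
line_to([G[0],G[1],.2],vel=.15)
reach([.42,.15,.24],[np.pi,0,np.radians(135)]);sleep(.3)
print(get_contact_force(),get_gripper_width(),get_ee_pos(),get_time_s())
g=cam("scene");np.save("fb.npy",g,allow_pickle=True)
r=rays(g,[[280,210]])
import numpy as np
def proj(P):
    c=g["R"].T@(np.array(P)-g["e"]);u,_=cv2.projectPoints(c.reshape(1,3),np.zeros(3),np.zeros(3),g["K"],np.array([g["k1"],0,0,0.]));return u.ravel()
for dz in(0,-.021,-.061,-.077):print(dz,proj([.42,.15,.24+dz]))
u=proj([.42,.15,.20]).astype(int);roi=[u[0]-50,u[1]-45,u[0]+50,u[1]+45];print(roi)
save(g,"bit.png",roi,7)
E
```

```text
[-0.929654    0.47609289 -0.18940807] 0.30220900447574567 [0.42020714 0.14971351 0.23987692] 9.575
0 [266.58901134 246.33384653]
-0.021 [266.61305378 257.80023864]
-0.061 [266.65866859 278.12604501]
-0.077 [266.67675989 285.74457365]
[np.int64(216), np.int64(222), np.int64(316), np.int64(312)]
```

View pics/bit.png

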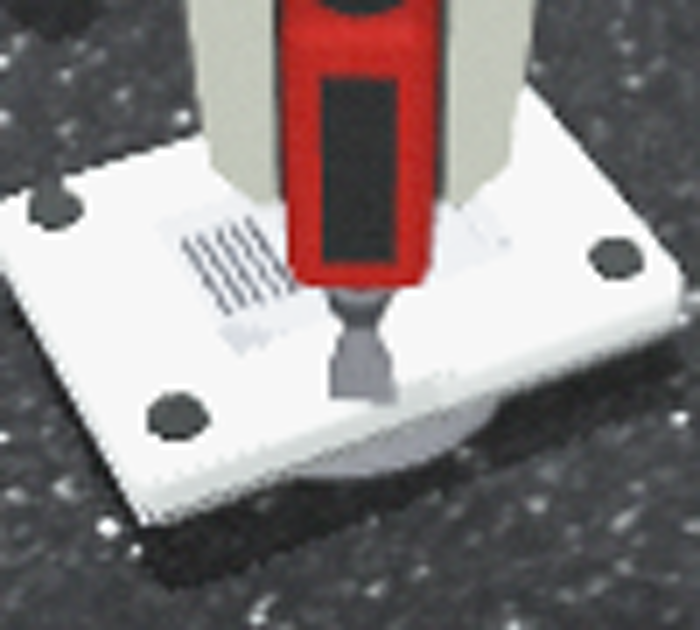

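The blade's broad side faces the camera: it spans pixels (263–273, ~279), so the blade lies along the tool's y axis and its tip is about 62.5 mm below the TCP. Next I set it over the slot and press gently.

```bash
python3 - <<'E'
from h import *
x,y=.5536,.0117;yaw=np.radians(46.5)
line_to([.47,.09,.24],vel=.2)
reach([x,y,.15],[np.pi,0,yaw]);line_to([x,y,.122],vel=.05);sleep(.4)
B=np.mean([get_contact_force() for _ in range(1)],0);M0=np.array(get_moment());np.save("base.npy",B);print(B,get_q()[5],get_time_s())
hit=line_to([x,y,.100],vel=.008,threshold=3)
print(hit,get_ee_pos(),np.array(get_contact_force())-B,get_time_s())
sleep(.2);print(np.array(get_contact_force())-B,get_ee_pos())
f=cam("scene");save(f,"contact.png",[229,195,309,265],8)
E
```

```text
[-0.33775247 -0.57258888 -1.02795656] 0.7342870135553404 12.525
True [0.55359923 0.0117114  0.11112034] [1.22491929 0.64287403 5.81186668] 13.9833
[ 1.89573528 -0.49755813  5.83646027] [0.55353864 0.0117014  0.11099067]
```

View pics/contact.png

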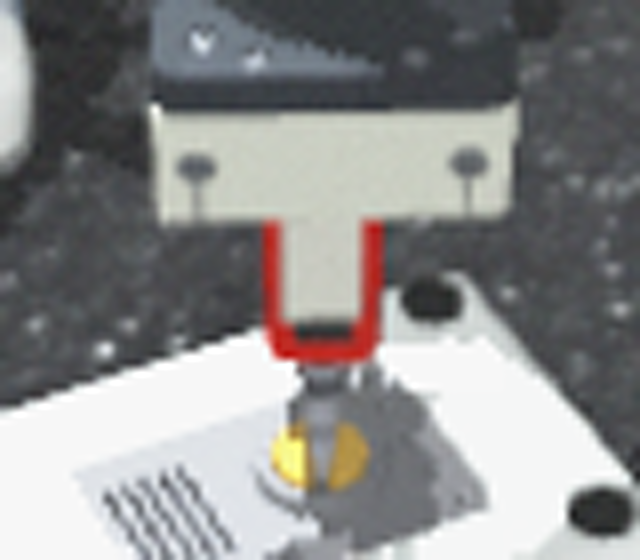

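The blade stands edge-on in the slot between the two brass halves at about (320,455) in the crop, in line with it. Now I press to 12 N and test the force loop with small turns.

```bash
cat >> h.py <<'E'
def force(): return np.array(get_contact_force())-np.load("base.npy")
def step(S,dyaw,F0=12.5):
    """one admittance step; S=[x,y,z,yaw] commanded"""
    F=force();n=np.array([np.cos(S[3]),np.sin(S[3])])   # tool x: across the slot
    S[:2]+=n*np.clip(F[:2]@n/15000,-.0002,.0002)*(abs(F[:2]@n)>1.5)
    S[2]-=np.clip((F0-F[2])/8000*.6,-.0006,.0004)
    S[3]+=dyaw
    line_to(list(S[:3]),vel=.02,rot=[np.pi,0,S[3]]);return F
E
python3 - <<'E'
from h import *
p=get_ee_pos();S=np.array([*p,np.radians(46.5)])
for i in range(10):
    d=0 if i<6 else -.04
    F=step(S,d);print(round(get_time_s(),3),F.round(2),S.round(4),np.round(get_ee_pos()[2],4),np.round(get_moment()[2],3))
sleep(.1);print(force(),get_tool_rot()[2]);np.save("S.npy",S)
E
```

```text
14.483 [2.29 1.03 6.61] [0.5536 0.0118 0.1106 0.8116] 0.1109 -0.027
14.733 [-0.99 -0.69  7.44] [0.5536 0.0118 0.1102 0.8116] 0.1106 -0.028
14.983 [-1.14  0.6   7.57] [0.5536 0.0118 0.1098 0.8116] 0.1104 -0.044
15.233 [-0.94  0.77 10.17] [0.5536 0.0118 0.1096 0.8116] 0.1103 -0.021
15.483 [-1.59  0.82 10.95] [0.5536 0.0118 0.1095 0.8116] 0.1102 0.035
15.733 [-1.39  1.25 11.43] [0.5536 0.0118 0.1095 0.8116] 0.1102 -0.02
15.983 [-1.87  0.96 10.57] [0.5536 0.0118 0.1093 0.7716] 0.1101 0.024
16.233 [-1.06  0.37 11.22] [0.5536 0.0118 0.1092 0.7316] 0.1101 -0.03
16.483 [-1.04  0.39 10.99] [0.5536 0.0118 0.1091 0.6916] 0.11 0.068
16.733 [-0.09  0.76 11.62] [0.5536 0.0118 0.109  0.6516] 0.11 0.016
[ 0.43497061  0.18193775 11.23543787] 0.6515758499515845
```

```bash
python3 - <<'E'
from h import *
S=np.load("S.npy");n=0
for i in range(32):
    S[2]-=.00009
    F=step(S,-.05);m=get_moment()[2];tz=get_tool_rot()[2]
    print(round(get_time_s(),2),F.round(1),S.round(4),np.round(get_ee_pos()[2],4),round(m,3),round(tz-S[3],3))
    n=n+1 if m>.3 else 0
    if F[2]>17 or n>=2 or (F[2]<7 and i>2): break
np.save("S.npy",S)
E
```

```text
17.08 [ 0.4  0.2 11.2] [0.5536 0.0118 0.1088 0.6016] 0.1099 0.014 -0.0
17.33 [ 0.3  0.9 12.9] [0.5536 0.0118 0.1088 0.5516] 0.11 0.111 -0.0
17.58 [ 0.4  0.8 13. ] [0.5536 0.0118 0.1087 0.5016] 0.1099 0.067 -0.0
17.83 [-0.5 -0.  12.5] [0.5536 0.0118 0.1086 0.4516] 0.1098 0.077 -0.0
18.08 [-0.2  0.6 13.1] [0.5536 0.0118 0.1086 0.4016] 0.1097 0.12 -0.0
18.33 [-0.2 -0.9 13.2] [0.5536 0.0118 0.1086 0.3516] 0.1097 0.036 -0.0
18.58 [-0.1 -0.7 11.7] [0.5536 0.0118 0.1084 0.3016] 0.1096 0.092 -0.0
18.83 [ 1.2  0.3 12.7] [0.5536 0.0118 0.1083 0.2516] 0.1095 0.07 -0.0
19.08 [ 1.1 -1.8 13.5] [0.5536 0.0118 0.1083 0.2016] 0.1094 0.109 -0.0
19.33 [ 0.4 -0.8 12.1] [0.5536 0.0118 0.1082 0.1516] 0.1093 0.099 -0.0
19.58 [ 0.3 -1.9 12.3] [0.5536 0.0118 0.1081 0.1016] 0.1092 0.161 -0.0
19.83 [ 1.2 -1.9 12.5] [0.5536 0.0118 0.108  0.0516] 0.1091 0.109 -0.0
20.08 [ 1.3 -1.6 12.5] [0.5536 0.0118 0.1079 0.0016] 0.1091 0.103 -0.0
20.33 [ 0.9 -1.4 13. ] [ 0.5536  0.0118  0.1079 -0.0484] 0.109 0.155 -0.0
20.58 [ 0.7 -1.5 12.8] [ 0.5536  0.0118  0.1078 -0.0984] 0.1089 0.068 -0.0
20.83 [ 0.3 -2.  12.3] [ 0.5536 
[... 541 characters left out ...]
-0.4984] 0.1081 0.07 -0.0
22.83 [-0.  -2.8 11.8] [ 0.554   0.0117  0.1069 -0.5484] 0.108 0.083 -0.0
23.08 [-1.2 -2.9 11.2] [ 0.554   0.0117  0.1067 -0.5984] 0.1078 0.111 -0.0
23.33 [-1.  -3.1 13.2] [ 0.554   0.0117  0.1067 -0.6484] 0.1078 0.069 -0.001
23.58 [-0.5 -3.2 13.2] [ 0.5541  0.0116  0.1067 -0.6984] 0.1077 0.145 -0.0
23.83 [-0.8 -2.7 12. ] [ 0.5541  0.0116  0.1065 -0.7484] 0.1077 0.128 -0.0
24.08 [-0.9 -2.2 13.2] [ 0.5541  0.0116  0.1065 -0.7984] 0.1078 0.168 -0.0
24.33 [-1.   1.4 14.7] [ 0.554   0.0117  0.1066 -0.8484] 0.108 0.154 -0.0
24.58 [-0.5  0.6 16.5] [ 0.554   0.0117  0.1068 -0.8984] 0.1082 0.249 -0.0
24.83 [-0.8  1.1 14.9] [ 0.554   0.0117  0.1069 -0.9484] 0.1083 0.217 -0.0
```

```bash
python3 - <<'E'
from h import *
S=np.load("S.npy")
for d in (.06,.06,.06,0,0,-.04,-.04,-.04,0,0):
    F=step(S,d,13);print(round(get_time_s(),2),F.round(1),S.round(4),np.round(get_ee_pos()[2],4),round(get_moment()[2],3))
line_to([S[0],S[1],.16],vel=.04);print(get_gripper_width())
# look at the screw from aside with the wrist camera
reach([S[0]-.05,S[1]-.05,.19],[np.pi,0,np.pi/2]);sleep(.2)
f=cam("top");save(f,"after_top.png",[195,215,255,265],6)
w=cam("wrist");save(w,"after_w.png");np.save("fa.npy",w,allow_pickle=True);print(get_time_s())
for k in(w,):
    m=blobs(k,(10,90,60),(32,255,255),15);print([cv2.minAreaRect(x) for x in m[:4]])
E
```

```text
25.08 [-0.6  2.9 14.8] [ 0.5539  0.0119  0.107  -0.8884] 0.1084 0.132
25.33 [ 2.1  3.4 13.5] [ 0.5539  0.0119  0.107  -0.8284] 0.1082 0.112
25.58 [-0.6 -1.4 13.6] [ 0.5539  0.0119  0.1071 -0.7684] 0.1082 0.158
25.83 [ 0.6  0.9 11.8] [ 0.5539  0.0119  0.107  -0.7684] 0.1081 0.119
26.08 [ 1.2 -0.  12.2] [ 0.5539  0.0119  0.1069 -0.7684] 0.1081 0.159
26.33 [ 0.5 -0.5 12.1] [ 0.5539  0.0119  0.1069 -0.8084] 0.1081 0.102
26.58 [-0.1  1.5 12.8] [ 0.5539  0.0119  0.1069 -0.8484] 0.1081 0.091
26.83 [-0.4  1.  14. ] [ 0.5539  0.0119  0.1069 -0.8884] 0.1082 0.15
27.08 [-0.6 -0.1 14.3] [ 0.5539  0.0119  0.107  -0.8884] 0.1083 0.21
27.33 [ 0.2  0.2 13.8] [ 0.5539  0.0119  0.1071 -0.8884] 0.1083 0.122
0.3006594358852104
31.3
[((289.5, 364.0), (40.0, 395.0), 90.0), ((520.6007690429688, 51.58263397216797), (22.527130126953125, 44.12021255493164), 20.924503326416016), ((524.7447509765625, 88.80118560791016), (29.831878662109375, 21.48865509033203), 50.90614318847656), ((345.89471435546875, 313.89044189453125), (60.28443908691406, 11.080506324768066), 83.0189437866211)]
```

View pics/after_w.png

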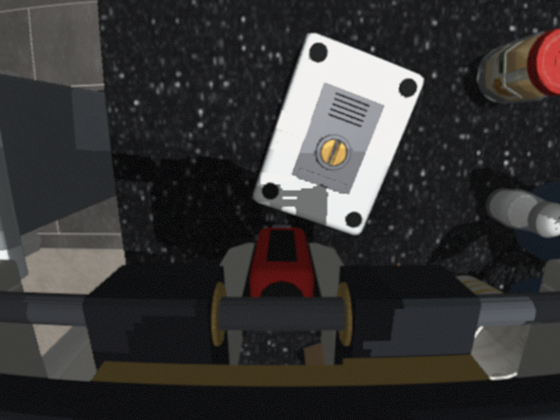

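The screw head is now at (333,152), its slot close to vertical in the picture. I measure its angle.

```bash
python3 - <<'E'
from h import *
w=np.load("fa.npy",allow_pickle=True).item()
m=blobs(w,(12,110,130),(32,255,255),8,(310,130,356,176));print([(cv2.minAreaRect(x),cv2.contourArea(x)) for x in m])
for x in m[:2]:
    v=cv2.fitLine(x,cv2.DIST_L2,0,.01,.01).ravel()
    a=onplane(w,[v[2:]-8*v[:2],v[2:]+8*v[:2]],.05);d=a[1]-a[0];print("half axis",np.degrees(np.arctan2(d[1],d[0]))%180)
if len(m)>1:
    M=[cv2.moments(x) for x in m[:2]]
    c=onplane(w,[(k["m10"]/k["m00"],k["m01"]/k["m00"]) for k in M],.05);d=c[1]-c[0];print("slot",(np.degrees(np.arctan2(d[1],d[0]))+90)%180,c.mean(0))
save(w,"slot.png",[303,122,363,182],8)
E
```

```text
[(((339.5137023925781, 154.86984252929688), (10.924397468566895, 23.66952896118164), 24.443950653076172), 183.0), (((326.48272705078125, 149.2930908203125), (10.027547836303711, 22.840526580810547), 21.801406860351562), 166.0)]
half axis 65.4506871926555
half axis 68.75679050645165
slot 68.32362124388226 [0.55334392 0.01211419 0.05      ]
```

View pics/slot.png

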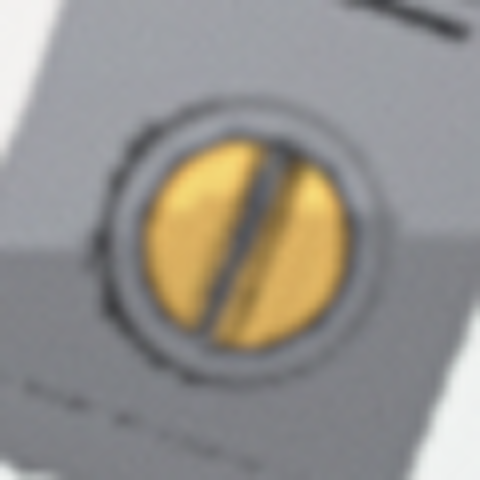

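The slot now lies at 68°. It began at 137°, so it has turned 69°, which agrees with the 2.3 mm of sink, and the head is level with the collar, so the screw is home. I confirm this with one aligned press and a short turn.

```bash
python3 - <<'E'
from h import *
yaw=np.radians(68-90);x,y=.5536,.0119
reach([x,y,.14],[np.pi,0,yaw]);line_to([x,y,.118],vel=.05);sleep(.3)
np.save("base.npy",get_contact_force())
print(line_to([x,y,.100],vel=.008,threshold=3),get_ee_pos(),force().round(1))
S=np.array([*get_ee_pos(),yaw])
for d in (0,0,0,0,0,0,-.04,-.04,-.04,-.04,-.04,0,0):
    F=step(S,d,12.5);print(round(get_time_s(),2),F.round(1),S.round(4),np.round(get_ee_pos()[2],4),round(get_moment()[2],3))
    if F[2]>17:break
line_to([S[0],S[1],.15],vel=.06)
G=np.load("grasp.npy")
reach([.56,-.1,.2],[np.pi,0,np.radians(45)]);sleep(.1);print(get_time_s(),get_gripper_width())
w=cam("wrist");save(w,"held.png",[180,200,380,340],4)
E
```

```text
True [0.55383076 0.0118227  0.10888578] [ 2.1 -0.7  5.4]
35.45 [ 2.1 -0.7  5.4] [ 0.554   0.0118  0.1085 -0.384 ] 0.1087 0.022
35.7 [ 0.1 -0.2  6.6] [ 0.554   0.0118  0.1081 -0.384 ] 0.1085 -0.013
35.95 [-0.3  0.1  8.2] [ 0.554   0.0118  0.1078 -0.384 ] 0.1082 0.006
36.2 [-0.6  1.1  9.1] [ 0.554   0.0118  0.1075 -0.384 ] 0.1081 -0.046
36.45 [-0.3  0.9  9.9] [ 0.554   0.0118  0.1073 -0.384 ] 0.108 0.038
36.7 [-0.8  0.3 11. ] [ 0.554   0.0118  0.1072 -0.384 ] 0.1079 0.024
36.95 [-1.9  0.3 11.4] [ 0.5539  0.0118  0.1071 -0.424 ] 0.1079 0.063
37.2 [-0.4  0.1 10.4] [ 0.5539  0.0118  0.107  -0.464 ] 0.1079 0.015
37.45 [ 0.3 -1.2 11.3] [ 0.5539  0.0118  0.1069 -0.504 ] 0.1078 0.018
37.7 [ 0.1 -0.1 10.9] [ 0.5539  0.0118  0.1067 -0.544 ] 0.1078 -0.03
37.95 [ 0.6 -0.  12.2] [ 0.5539  0.0118  0.1067 -0.584 ] 0.1078 0.095
38.2 [ 1.1 -1.2 13. ] [ 0.5539  0.0118  0.1068 -0.584 ] 0.1077 0.032
38.45 [ 0.2 -0.2 11.9] [ 0.5539  0.0118  0.1067 -0.584 ] 0.1077 0.126
40.825 0.2993234656680296
```

View pics/held.png

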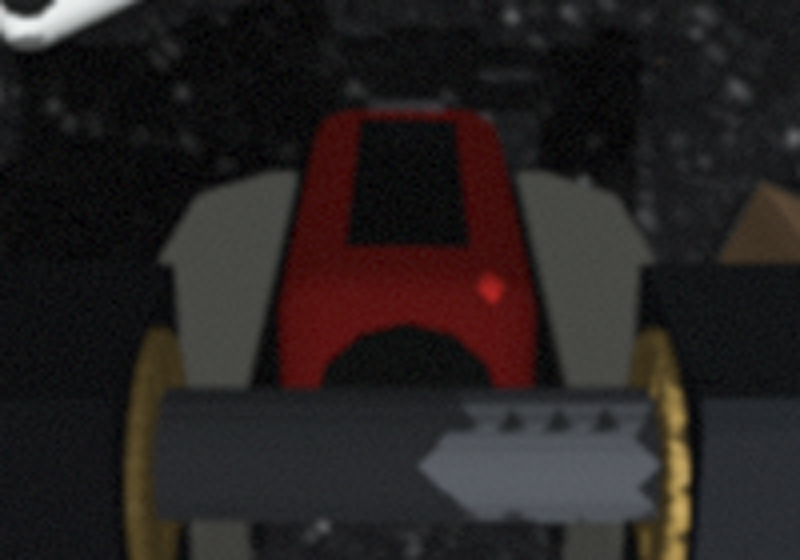

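The handle sits straight in the grip. The aligned press gave no further sink, and earlier the blade rode up only against a rising moment, so the screw is on its stop. Now I put the screwdriver back.

```bash
python3 - <<'E'
from h import *
G=np.load("grasp.npy");rot=[np.pi,0,G[5]]
reach([G[0],G[1],.18],rot);line_to([G[0],G[1],.135],vel=.08);sleep(.2)
np.save("base.npy",get_contact_force())
hit=line_to([G[0],G[1],G[2]-.001],vel=.04,threshold=5)
print(hit,get_ee_pos(),G[2],force().round(1),get_time_s())
E
```

```text
True [ 0.57240629 -0.26123153  0.08692824] 0.08699765349853267 [0.1 0.9 6.9] 43.9917
```

Seated at the original height; release.

```bash
python3 - <<'E'
from h import *
G=np.load("grasp.npy")
gripper_to(0.8);line_to([G[0],G[1],.19],vel=.1);sleep(.3)
w=cam("wrist");save(w,"end.png");print(get_time_s(),get_gripper_width(),get_contact_force())
E
```

```text
46.4333 0.7977166103839856 [-0.92927711  0.14325404 -0.02882146]
```

View pics/end.png

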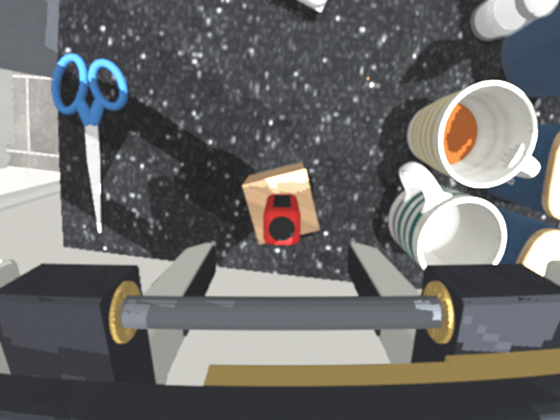

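The screwdriver stands upright in the stand at (281,220), released, and the things around it are untouched.

```bash
python3 -c "
from rig import *
print(sign_off())"
```

```text
the job is handed in; nothing more can be done
None
```

The job is handed in at about 46 s: by slot angle, sink and rising torque the screw is home (highest push read 16.5 N, briefly above the 10–15 N band), the screwdriver is back upright in its stand, and the last close view showed nothing nearby disturbed; the judge's verdict was not shown.

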